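Put the strip kit into dry storage and set the vent

ROBOT

A 7-joint arm with a two-finger parallel gripper is mounted at the origin on a cart in front of the work surface, level with it; the furniture and walls round the work are solid. World frame = base frame: x ahead of the robot, y to its left, z up, the work surface at z = 0. Lengths are in m, angles in rad, forces in N, time in s.
With the tool pointing down it reaches from about 0.4 to 0.85 m from the base axis. Payload 6.9 kg.
Tool frame: the origin (TCP) lies midway between the tips of the shut fingers; the grasp point (between the pads) lies 19 mm behind it; z points along the fingers, y is the line along which they close (so a half turn about z gives the same grasp; the last joint's range is limited). The gripper opens to 85 mm and grips with 20 to 120 N. Pads are 22 mm wide; open, the fingers measure 114 mm over their backs; the gripper's body (76 mm by 85 mm) begins 54 mm behind the grasp point. The pads swing forward as they close: fully open they stand 13 mm farther back than shut.
Start: joints at [-1.169, 0.507, -0.238, 1.5, 0.126, 1.149, -0.155], TCP at [0.183, 0.598, 0.202] pointing down, gripper open.
Joint ranges: [-3.08, 3.08], [-0.24, 2.05], [-1.43, 1.35], [0, 2.5], [-1.52, 4.66], [0.17, 1.96], [-2.89, 2.89]. Speed limits (rad/s): [2.39, 2.39, 3.14, 3.14, 3.14, 3.14, 3.14].

INTERFACE

Orientations are given as a rotation vector (axis times angle).
In Python, from cell import arm gives the robot as it stands.
- The arm moves only by the tool send_rows, never from a script. Its arguments are lists of equal length, an entry for each row: "dp": the shift along the world's x, y, z in m, a list of three; "turn": the turn about the world's z in rad. In form: {"dp": [[dx, dy, dz], ...], "turn": [turn, ...]}. A call has 1 to 8 rows; each row shifts and turns the commanded pose from where the row before left it; what a row does not reach is not made up. A row lasts 1/8 s, in which the tool goes at most 62.5 mm and 10.7 degrees, less where a joint would pass 70% of its speed; a pose out of reach is approached as far as the arm can. A call is refused whole if a number of a shift passes 0.0625 or a number of a turn 0.188, either way. A call with a gripper value outside its range is refused whole. "hand" is the opening, from 0 (shut) to 1 (fully open), set as the call begins (left out, the last holds). The fingers move at their own pace and stop on an object; "newtons" is the grip in N (left out, the last holds). Time passes only in rows, so rows that do not move let the fingers close. It gives the time, the measured TCP pose, the force, the opening and the grip force at its end, in the units of the state.
- arm.state(): the state, without advancing time (a new reading comes with each control period).
- arm.camera(name): name is "scene" or "top"; returns a dict with "frame" (384x512x3 uint8, red, green, blue), "range_z" (384x512 float32, m along the optical axis (not along the pixel's ray), 0 where there is no reading), "mtx" (3x3 intrinsics, pixels), "R" (3x3) and "t" (3): a world point X has camera coordinates R X + t. Camera axes: x right, y down, z forward; pixel columns grow to the right and rows downward; lengths in m; the calibration is good to about 2 mm. A picture is of the moment at which its call begins.
- arm.job_done(): hands the job in; it is judged then, once.
The state is a dict: "t": time; "joint_pos": joint angles; "qvel": joint speeds; "joint_efforts": joint torques, N m; "position": TCP position; "tool_rot": TCP orientation; "force": force on the tool from outside, world axes, zero at the start; "torque": the same for the moment, N m; "width": opening from 0.0 (shut) to 1.0 (fully open); "grip_force": force on a finger pad.
Only numpy, scipy, OpenCV 4.12 (cv2) and the standard library are available. Lean on these libraries where they do the work, as an engineer would, in place of code of your own. Each camera call takes 0.05 s, during which the arm holds its last target. There are 200 camera calls.

TASK

Put the blue-and-white strip carton away in the open dry-storage box: lower it in flat, the same way up, without dropping it. Then shut the box's lid fully, and only after that move the vent lever until its arm lines up with the red set-point tab on the quadrant beside it. Leave the other things on the cabinet standing where they are.

Things in the scene. Friction and masses are not known exactly. Their poses are not given: they have to be found in the camera images.
- strip_carton: blue and white carton of test strips, closed, 62 x 119 x 56 mm (x, y, z), about 90 g; origin at the centre of its underside, z up, y along its long side; grasp across the 62 mm width
- dry_box: white dry-storage box, fixed. Origin: centre of the chamber's underside, on the cabinet top; z up, x roughly away from the robot, y left. Open chamber 180 (x) x 155 (y) mm outside, walls 6 mm, inside 168 x 143 mm, inner floor 10 mm up, rim 82 mm up. Lid hinged along the left (+y) rim. On the right a grey control pod, x -75 to 75, y -147 to -77 mm, 60 mm high, carries the vent lever
- box_lid (a joint): hinge of the lid, rad: 0 = shut flat on the rim, grows as it opens, about 1.57 upright, 2.0 fully open (leaning left); friction hinge, stays where left (1.5 N at the free edge moves it). Lid: grey plate with a white top, 180 mm along the hinge, 163 mm wide, 8 mm thick, with a 70 mm wide finger lip that reaches 12 mm further
- lid_hinge (a point): point on the hinge line of the lid, middle of its length, at half the plate's thickness (within 4 mm of the true pivot, which is 79.5 mm left of and 83 mm above the box's origin)
- lid_edge (a point): middle of the lid's free edge at half the plate's thickness, 163 mm from the hinge; the lip reaches 12 mm further
- vent_lever (a joint): angle of the vent lever, rad: 0 = upright, positive = leaning away from the robot (to the box's +x); stops at -0.85 and 0.85; stays where it is left (about 1.5 N at the bar)
- lever_grip (a point): centre of the lever's black cross bar (16 mm thick, 46 mm long, along the box's y), 100 mm from the pivot; the point's z points along the lever's arm away from the pivot. Pinch the bar from above with the fingers closing along the box's x; it turns in the grip as the lever swings
- lever_pivot (a point): pivot of the lever, at (0, -113, 60) mm in the box's frame; it turns about the box's y
- set_tab (a joint): angle of the red set-point tab about the same axis and with the same zero and sign as the lever; where it stands is the commanded lever angle; it cannot be moved by pushing
- tab_tip (a point): outer end of the red tab (10 mm wide), 73 mm from the pivot axis and 20 mm to the right of the lever's arm, on the rim of an aluminium quadrant disc of 55 mm radius; the point's z points outward along the tab
- timer: white timer with a black dial, 64 x 64 x 48 mm, a bystander; origin at the centre of its underside
- tape_roll: roll of tape lying flat, 98 mm across, 18 mm high, a bystander; origin at the centre of its underside
- dropper: small white bottle with a red cap, 25 mm across, 74 mm high, a bystander; origin at the centre of its underside
- tea_carton: brown tea carton, 65 x 166 x 118 mm, a bystander; origin at the centre of its underside

How it is judged:
By the outcome, as a careful person would: the job done as asked, in the order asked, and still so for the second after the job is handed in, with the robot touching nothing.
It also fails if it takes over 72 s, if anything falls off the work surface, if the arm or the gripper's body presses on something with over 40 N, if the wrist force passes 120 N, or if a joint passes its speed limit or range.

## Working session

There is one attempt and no reset: what is moved stays moved. The work goes in short steps, Python scripts to look and compute and a tool call to move; the robot and the scene stay as the last step left them, time stands still between calls to the robot, and variables do not carry over. Pictures are saved under pics/ and viewed, at most 10 in all, crops included, and the job is handed in when it is done.

Besides the shell and the picture viewer there is one more tool, called as name([rows], argument=value, ...), one row to a line, values as JSON. send_rows: Moves the arm, as the interface text tells. Its arguments: {"type":"object","properties":{"dp":{"type":"array"},"turn":{"type":"array"},"hand":{"type":"number"},"newtons":{"type":"number"}},"required":["dp","turn"]}

```bash
ls; mkdir -p pics
cat > h.py <<'E'
import numpy as np, cv2
from cell import arm
def cloud(c):
    z=c["range_z"]; h,w=z.shape; u,v=np.meshgrid(np.arange(w),np.arange(h))
    K=c["mtx"]; P=np.stack([(u-K[0,2])/K[0,0]*z,(v-K[1,2])/K[1,1]*z,z],-1)
    X=(P-c["t"])@c["R"]; X[z==0]=np.nan; return X
def snap(n):
    c=arm.camera(n); return c,cloud(c)
E
python3 - <<'E'
from h import *
ims=[]
for n in ("scene","top"):
    c,X=snap(n); np.savez(f"{n}0.npz",X=X,**c); ims.append(c["frame"]); print(n,c["mtx"].tolist(),(-c["R"].T@c["t"]).round(3),c["R"].round(2).tolist())
for n,i in zip("st",ims): cv2.imwrite(f"pics/{n}0.png",cv2.resize(i[...,::-1],(800,600)))
print(arm.state())
E
```

```text
pics
scene [[371.44896721388824, 0.0, 250.64688526400073], [0.0, 371.44896721388824, 192.3661817748049], [0.0, 0.0, 1.0]] [-0.117  0.006  0.648] [[-0.27, -0.96, -0.01], [-0.59, 0.17, -0.79], [0.76, -0.2, -0.62]]
top [[494.14837773884767, 0.0, 265.72210255476665], [0.0, 494.14837773884767, 184.94266287167986], [0.0, 0.0, 1.0]] [ 0.401 -0.165  1.179] [[0.01, -1.0, 0.03], [-0.99, -0.02, -0.12], [0.12, -0.03, -0.99]]
{'t': 0.1, 'joint_pos': array([-1.16851583,  0.50823972, -0.23747221,  1.50099747,  0.12568184,
        1.14891216, -0.15482786]), 'qvel': array([ 0.00109013, -0.00374166, -0.00067316, -0.00319078, -0.00081682,
        0.00123678,  0.00148786]), 'joint_efforts': array([-3.54430980e-03, -6.21837115e+01, -2.19379887e+00, -2.50207186e+01,
        1.25679810e-02,  7.80679809e-03, -2.21561419e-05]), 'position': array([0.18273285, 0.59718571, 0.20163553]), 'tool_rot': array([-4.64567639e-01, -3.10685836e+00,  2.45487784e-03]), 'force': array([ 0.27340941,  0.06890594, -0.28032136]), 'torque': array([0.00125997, 0.02480593, 0.04774579]), 'grip_force': 0.0, 'width': 1.00189252832949}
```

View pics/s0.png

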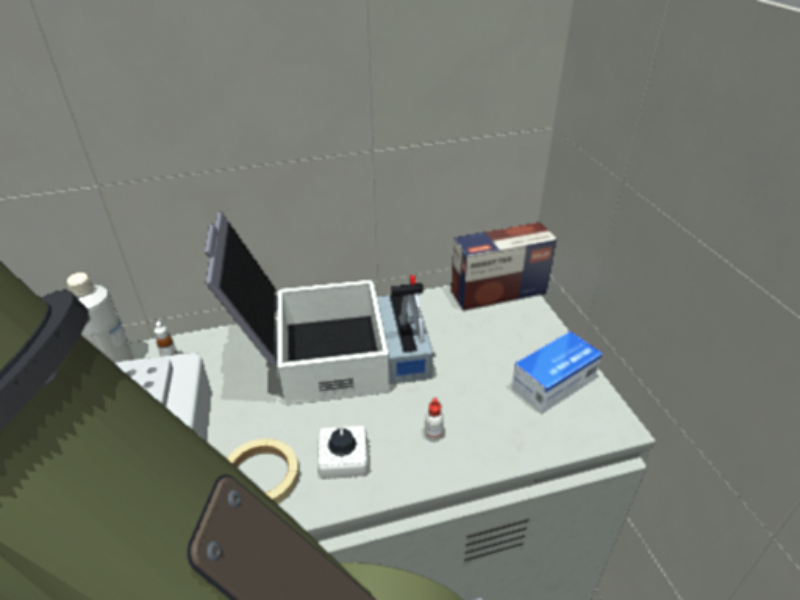

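View pics/t0.png

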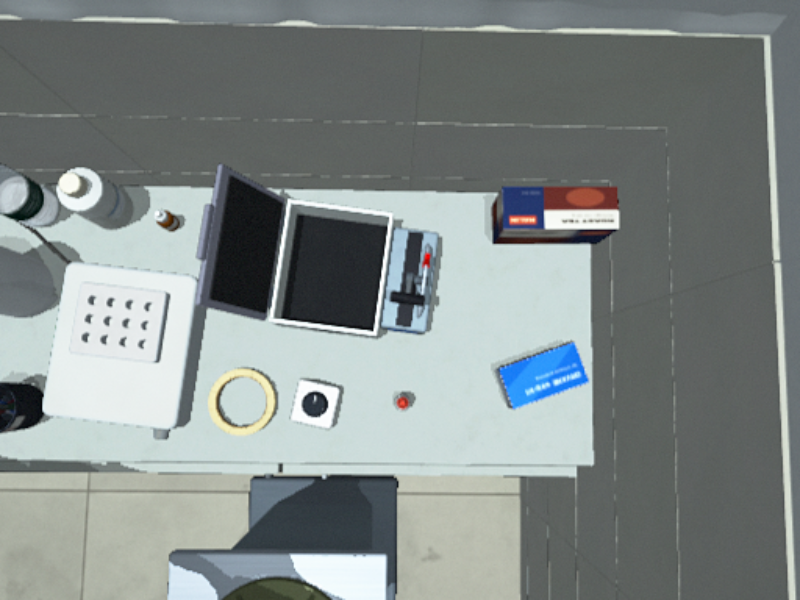

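Scene view (800x600): open box centred near (333,340), lever bar (407,290), red tab (412,280), carton (557,370). Top view: box rim corners (288,200), (393,213), (377,335), (271,320); bar (407,298), tab (427,258), carton (543,375). Now I'll measure them.

Run:
```python
from h import *
for n in ("scene","top"):
    d=np.load(n+"0.npz"); X=d["X"]; hsv=cv2.cvtColor(d["frame"],cv2.COLOR_RGB2HSV); H,S,V=[hsv[...,i].astype(int) for i in range(3)]
    x,y,z=X[...,0],X[...,1],X[...,2]
    print(n,"table z",np.nanmedian(z[(abs(x-.55)<.05)&(abs(y+.35)<.05)]))
    m=(H>100)&(H<118)&(S>150)&(V>120)&(z>.04)&(z<.075)&(y<-.25); p=X[m]
    r=cv2.minAreaRect(p[:,:2].astype(np.float32)*1000); print("carton",m.sum(),r,np.median(p[:,2]), cv2.boxPoints(r).round().tolist())
    m=(z>.074)&(z<.088)&(S<40)&(V>150)&(x>.4)&(x<.85)&(y>-.25)&(y<.2); p=X[m]
    r=cv2.minAreaRect(p[:,:2].astype(np.float32)*1000); print("rim",m.sum(),r,np.median(p[:,2]), cv2.boxPoints(r).round().tolist())
    m=((H<8)|(H>172))&(S>150)&(z>.06)&(z<.18)&(y>-.3)&(y<0)&(x>.55); p=X[m]; print("tab",m.sum(),p.mean(0).round(4),p.min(0).round(4),p.max(0).round(4))
    m=(V<60)&(z>.12)&(z<.19)&(y>-.25)&(y<-.08)&(x>.5)&(x<.85); p=X[m]; print("bar",m.sum(),np.median(p,0).round(4),p.min(0).round(4),p.max(0).round(4))
    m=(z>.11)&(y>-.06)&(y<.3)&(x>.55)&(x<.9); p=X[m]; print("lid",m.sum(),p.min(0).round(3),p.max(0).round(3))
    for nm,(a,b,c_,e,zz) in dict(tape=(.35,.6,.05,.25,.008),timer=(.35,.6,-.12,.05,.02),drop=(.4,.6,-.25,-.12,.02),tea=(.6,.9,-.6,-.3,.08)).items():
        m=(x>a)&(x<b)&(y>c_)&(y<e)&(z>zz)&(z<.15); p=X[m]; print(nm,m.sum(),*(q.round(3) for q in np.nanpercentile(p,[2,50,98],axis=0)))
```

```text
scene table z 0.0008432867625713021
carton 850 ((412.23712158203125, -384.6669921875), (61.93171691894531, 117.8331527709961), 20.11379623413086) 0.05677691171234258 [[363.0, -340.0], [403.0, -451.0], [462.0, -429.0], [421.0, -319.0]]
rim 1553 ((555.105712890625, 4.484222412109375), (234.77000427246094, 383.10955810546875), 11.748980522155762) 0.08133432000584272 [[401.0, 168.0], [479.0, -207.0], [709.0, -159.0], [631.0, 216.0]]
tab 15 [ 0.5701 -0.2089  0.1247] [ 0.5665 -0.2117  0.12  ] [ 0.5764 -0.2061  0.129 ]
bar 116 [ 0.5071 -0.1795  0.157 ] [ 0.5007 -0.2037  0.14  ] [ 0.5159 -0.16    0.1617]
lid 30852 [ 0.55 -0.06  0.11] [0.718 0.3   0.514]
tape 1924 [0.399 0.06  0.012] [0.482 0.139 0.082] [0.546 0.207 0.105]
timer 2647 [ 0.352 -0.114  0.022] [ 0.478 -0.03   0.058] [0.59  0.036 0.145]
drop 1705 [ 0.466 -0.211  0.023] [ 0.505 -0.175  0.061] [ 0.594 -0.124  0.127]
tea 3092 [ 0.612 -0.495  0.083] [ 0.659 -0.403  0.118] [ 0.715 -0.308  0.148]
top table z -0.0003899446207418877
carton 1220 ((414.8411865234375, -383.08929443359375), (60.390281677246094, 117.40851593017578), 20.01267433166504) 0.055596325536740765 [[366.0, -338.0], [407.0, -449.0], [463.0, -428.0], [423.0, -318.0]]
rim 2445 ((537.0145263671875, 21.066146850585938), (243.0533447265625, 387.1031799316406), 6.9750752449035645) 0.08083898079663884 [[393.0, 198.0], [440.0, -186.0], [681.0, -156.0], [634.0, 228.0]]
tab 25 [ 0.571  -0.2092  0.1217] [ 0.5644 -0.2125  0.1051] [ 0.5784 -0.2053  0.13  ]
bar 139 [ 0.5134 -0.1834  0.1585] [ 0.5057 -0.2043  0.1521] [ 0.5208 -0.1607  0.1619]
lid 21598 [ 0.55 -0.06  0.11] [0.721 0.3   0.562]
tape 6429 [0.353 0.095 0.016] [0.45  0.178 0.082] [0.553 0.247 0.106]
timer 2105 [ 0.353 -0.098  0.022] [0.502 0.002 0.08 ] [0.596 0.034 0.147]
drop 1706 [ 0.474 -0.219  0.049] [ 0.541 -0.18   0.06 ] [ 0.598 -0.137  0.118]
tea 3605 [ 0.616 -0.494  0.083] [ 0.657 -0.408  0.117] [ 0.715 -0.314  0.146]
```

```bash
cat >> h.py <<'E'
def ray(c,u,v):
    C=-c["R"].T@c["t"]; d=c["R"].T@np.linalg.inv(c["mtx"])@np.array([u,v,1.]); return C,d
def rim(c,X):
    hsv=cv2.cvtColor(c["frame"],cv2.COLOR_RGB2HSV); x,y,z=X[...,0],X[...,1],X[...,2]
    m=(z>.074)&(z<.09)&(hsv[...,1]<45)&(hsv[...,2]>140)&(x>.45)&(x<.75)&(y>-.16)&(y<.12)
    n,l,s,_=cv2.connectedComponentsWithStats(m.astype(np.uint8),connectivity=8); k=1+s[1:,4].argmax()
    p=X[l==k]; return p,cv2.minAreaRect(p[:,:2].astype(np.float32)*1000)
E
python3 - <<'E'
from h import *
for n in ("scene","top"):
    c=np.load(n+"0.npz"); p,r=rim(c,c["X"]); print(n,len(p),r,cv2.boxPoints(r).round().tolist(),np.median(p[:,2]))
    yaw=np.deg2rad(r[2]); yaw=(yaw+np.pi/4)%(np.pi/2)-np.pi/4
    o=np.array(r[0])/1000; ex=np.array([np.cos(yaw),np.sin(yaw)]); ey=np.array([-ex[1],ex[0]])
    X=c["X"]; loc=np.stack([(X[...,:2]-o)@ex,(X[...,:2]-o)@ey,X[...,2]],-1)
    hsv=cv2.cvtColor(c["frame"],cv2.COLOR_RGB2HSV); H,S,V=[hsv[...,i].astype(int) for i in range(3)]
    z=X[...,2]; inb=(abs(loc[...,0])<.1)&(loc[...,1]<-.08)&(loc[...,1]>-.16)
    red=inb&((H<10)|(H>170))&(S>120)&(z>.08)
    for nm,m in (("tab",red),("bar",inb&(V<60)&(z>.13)),):
        q=loc[m]; print(nm,len(q),(np.median(q,0)*1000).round(1),(q.min(0)*1000).round(),(q.max(0)*1000).round())
    # ray casts of red pixels on plane local y=-.133
    vs,us=np.nonzero(red|(inb&((H<10)|(H>170))&(S>120)))
    L=[]
    for u,v in zip(us,vs):
        C,d=ray(c,u,v); s=(-.133-(C[:2]-o)@ey)/(d[:2]@ey); P=C+s*d; L.append([(P[:2]-o)@ex,P[2]-.06])
    L=np.array(L); a=np.arctan2(L[:,0],L[:,1]); rr=np.hypot(*L.T); print("tab ray",len(L),np.median(a).round(3),a.std().round(3),rr.min().round(3),rr.max().round(3))
    a=np.arctan2(loc[red][:,0],loc[red][:,2]-.06); print("tab depth",np.median(a).round(3),a.std().round(3),"yaw",yaw)
    cv2.imwrite(f"pics/{n}c.png",cv2.resize(c["frame"][130:220,230:290] if n=="top" else c["frame"][160:250,225:300],None,fx=6,fy=6,interpolation=cv2.INTER_CUBIC)[...,::-1])
    # lid inner/outer points
    m=(loc[...,1]>.07)&(loc[...,1]<.25)&(abs(loc[...,0])<.085)&(z>.1)&(z<.3); q=loc[m]; print("lid",len(q),(np.nanpercentile(q,[1,50,99],axis=0)*1000).round().tolist())
E
```

```text
scene 794 ((563.0611572265625, -73.3612289428711), (156.31283569335938, 183.38900756835938), 83.56788635253906) [[463.0, -141.0], [645.0, -161.0], [663.0, -6.0], [481.0, 15.0]] 0.08099417913663909
tab 19 [  21.5 -133.7  126.1] [ -33. -137.  120.] [  28. -126.  158.]
bar 116 [ -44.  -111.7  157. ] [ -48. -136.  140.] [-35. -92. 162.]
tab ray 19 0.224 0.196 0.06 0.083
tab depth 0.321 0.149 yaw -0.11226156101065499
lid 2135 [[-84.0, 83.0, 102.0], [-18.0, 116.0, 180.0], [80.0, 242.0, 245.0]]
top 798 ((566.4810180664062, -73.9140396118164), (155.2713165283203, 180.64784240722656), 83.28594207763672) [[468.0, -140.0], [647.0, -162.0], [665.0, -7.0], [486.0, 14.0]] 0.08094938522764827
tab 28 [  19.2 -133.6  122. ] [  13. -138.  105.] [  28. -129.  130.]
bar 139 [ -40.7 -114.7  158.5] [ -47. -136.  152.] [-32. -92. 162.]
tab ray 29 0.156 1.026 0.031 0.236
tab depth 0.306 0.038 yaw -0.11718241691484899
lid 3826 [[-84.0, 83.0, 101.0], [-4.0, 116.0, 182.0], [83.0, 237.0, 245.0]]
```

Carton: centre (0.4137, -0.384), long side yaw 20° and size 62x118, top at 0.056, all as expected. Box: centre about (0.565, -0.074), yaw -0.115, rim 155x181 at 0.081. Lever about -0.42, tab about +0.31. Moving over to the carton now, high enough to clear everything.

send_rows([
  [0.01,0,0.05],
  [0.03,-0.03,0.05],
  [0.04,-0.05,0.02],
  [0.04,-0.05,0],
  [0.04,-0.05,0],
  [0.04,-0.05,0],
  [0.02,-0.055,0],
  [0,-0.055,0],
], turn=[0,0,0,0,0,0,0,0], hand=1)

```text
t: 1.1
position: [0.3971, 0.2634, 0.3179]
tool_rot: [-0.468, -3.106, 0.002]
force: [0.8, -0.0, -0.2]
width: 0.997
grip_force: 0.0
```

send_rows([
  [0,-0.055,0],
  [0,-0.055,0],
  [0,-0.055,0],
  [0,-0.055,0],
  [0,-0.055,0],
  [0,-0.055,0],
  [0,-0.055,0],
  [0,-0.055,0],
], turn=[0,0,0,0,0,0,0,0])

```text
t: 2.1
position: [0.3954, -0.1755, 0.3186]
tool_rot: [0.464, 3.107, 0.0]
force: [0.8, 0.3, 0.3]
width: 1.003
grip_force: 0.0
```

```bash
cat >> h.py <<'E'
from scipy.spatial.transform import Rotation as Rn
def st():
    s=arm.state(); R=Rn.from_rotvec(s["tool_rot"]).as_matrix()
    print("t",round(s["t"],2),"p",s["position"].round(4),"yawY",np.degrees(np.arctan2(R[1,1],R[0,1])).round(2),"z",R[:,2].round(3),"q",s["joint_pos"].round(2),"F",s["force"].round(1),"w",round(s["width"],3),"g",round(s["grip_force"],1)); return s
E
python3 -c "from h import *; st()"
```

```text
t 2.1 p [ 0.3954 -0.1755  0.3186] yawY 73.02 z [ 0.  0. -1.] q [ 0.1   0.12  0.3   1.75 -0.04  1.27  1.68] F [0.8 0.3 0.3] w 1.003 g 0.0
```

send_rows([
  [0.003,-0.035,0],
  [0.003,-0.035,0],
  [0.003,-0.035,-0.03],
  [0.003,-0.035,-0.05],
  [0.003,-0.035,-0.05],
  [0.003,-0.033,-0.05],
  [0,0,0],
  [0,0,0],
], turn=[-0.154,-0.154,-0.154,-0.154,-0.154,-0.154,0,0])

```text
t: 3.1
position: [0.4139, -0.3816, 0.139]
tool_rot: [-1.798, -2.575, -0.0]
force: [0.3, -0.4, 0.2]
width: 0.999
grip_force: 0.0
```

Run:
```python
from h import *
st()
c,X=snap("top"); hsv=cv2.cvtColor(c["frame"],cv2.COLOR_RGB2HSV); H,S,V=[hsv[...,i].astype(int) for i in range(3)]
cv2.imwrite("pics/t1.png",cv2.resize(c["frame"][150:300,250:400,::-1],(600,600)))
```

```text
t 3.1 p [ 0.4139 -0.3816  0.139 ] yawY 20.15 z [-0.  0. -1.] q [ 0.38  0.51  0.5   1.76 -0.29  0.94  1.35] F [ 0.3 -0.4  0.2] w 0.999 g 0.0
```

send_rows([
  [0,-0.002,-0.03],
  [0,0,-0.03],
  [0,0,-0.025],
  [0,0,-0.02],
  [0,0,-0.012],
  [0,0,-0.007],
  [0,0,0],
  [0,0,0],
], turn=[0,0,0,0,0,0,0,0])

```text
t: 4.15
position: [0.4142, -0.3843, 0.0154]
tool_rot: [1.8, 2.573, -0.0]
force: [-0.8, -0.2, -0.1]
width: 1.001
grip_force: 0.0
```

send_rows([
  [0,0,0],
  [0,0,0],
  [0,0,0],
  [0,0,0],
  [0,0,0],
  [0,0,0],
], turn=[0,0,0,0,0,0], hand=0, newtons=35)

```text
t: 4.9
position: [0.414, -0.3841, 0.0154]
tool_rot: [1.8, 2.574, 0.0]
force: [-0.6, 0.8, 6.2]
width: 0.713
grip_force: 37.3
```

send_rows([
  [0,0,0.01],
  [0,0,0.03],
  [0,0,0.05],
  [0,0,0.05],
  [0,0,0.05],
  [0,0,0.03],
  [0,0,0],
  [0,0,0],
], turn=[0,0,0,0,0,0,0,0])

```text
t: 5.9
position: [0.4134, -0.3833, 0.234]
tool_rot: [-1.8, -2.573, -0.001]
force: [-0.2, -0.5, -1.8]
width: 0.705
grip_force: 39.0
```

send_rows([
  [0.02,0.04,0],
  [0.02,0.04,0],
  [0.02,0.04,0],
  [0.02,0.04,0],
  [0.02,0.04,0],
  [0.02,0.04,0],
  [0.02,0.04,0],
  [0.01,0.03,0],
], turn=[0.139,0.139,0.139,0.139,0.139,0.139,0.139,0.139])

```text
t: 6.9
position: [0.5637, -0.0713, 0.2327]
tool_rot: [-0.16, -3.134, -0.001]
force: [0.5, -1.2, -1.9]
width: 0.71
grip_force: 39.0
```

Run:
```python
from h import *
st()
c,X=snap("scene"); cv2.imwrite("pics/s2.png",cv2.resize(c["frame"][80:320,100:420,::-1],(800,600)))
c,X=snap("top"); hsv=cv2.cvtColor(c["frame"],cv2.COLOR_RGB2HSV); H,S,V=[hsv[...,i].astype(int) for i in range(3)]
m=(H>100)&(H<118)&(S>150)&(V>100)&(X[...,2]>.2)&(X[...,2]<.4);p=X[m];print(m.sum(),cv2.minAreaRect(p[:,:2].astype(np.float32)*1000),np.median(p[:,2]) if len(p) else 0)
```

```text
t 6.9 p [ 0.5637 -0.0713  0.2327] yawY 84.14 z [-0.003  0.001 -1.   ] q [-0.05  0.4   0.2   1.6  -0.09  1.15  1.64] F [ 0.5 -1.2 -1.9] w 0.71 g 39.0
578 ((562.3530883789062, -79.22647094726562), (47.150291442871094, 118.64254760742188), 78.3279800415039) 0.27246987005671774
```

send_rows([
  [0.001,-0.002,-0.02],
  [0,0,-0.035],
  [0,0,-0.035],
  [0,0,-0.03],
  [0,0,-0.03],
  [0,0,-0.02],
  [0,0,0],
  [0,0,0],
], turn=[-0.005,0,0,0,0,0,0,0])

```text
t: 8.0
position: [0.5647, -0.0764, 0.0648]
tool_rot: [-0.18, -3.136, 0.0]
force: [0.4, 0.4, -1.7]
width: 0.71
grip_force: 39.0
```

Run:
```python
from h import *
st()
c,X=snap("scene"); cv2.imwrite("pics/s3.png",cv2.resize(c["frame"][120:280,130:345,::-1],(800,600)))
```

```text
t 8.0 p [ 0.5647 -0.0764  0.0648] yawY 83.43 z [-0. -0. -1.] q [-0.02  0.57  0.17  1.83 -0.14  0.75  1.68] F [ 0.4  0.4 -1.7] w 0.71 g 39.0
```

View pics/s3.png

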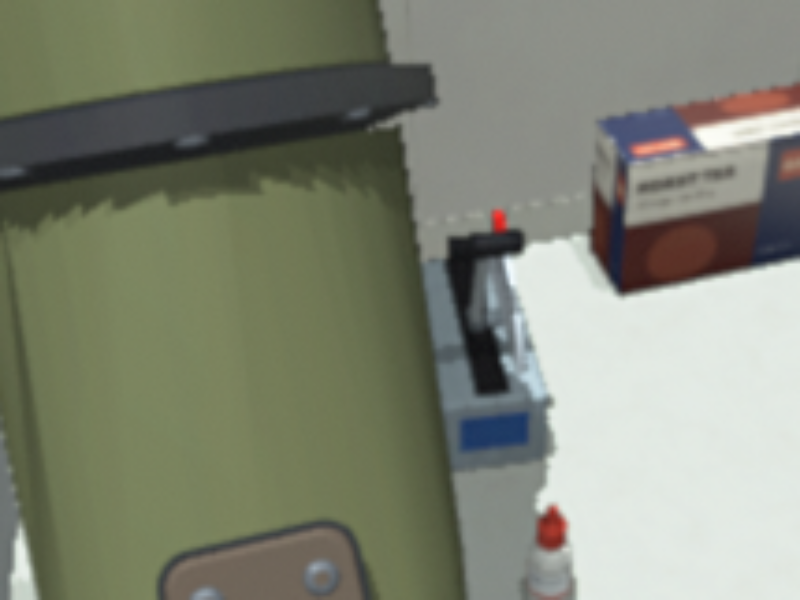

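The arm hides the box. The lever bar (487,243) and tea carton haven't moved, and the force is quiet. Lowering on.

send_rows([
  [0,0,-0.015],
  [0,0,-0.01],
  [0,0,-0.006],
  [0,0,-0.003],
  [0,0,-0.002],
  [0,0,0],
], turn=[0,0,0,0,0,0])

```text
t: 8.8
position: [0.5649, -0.076, 0.0287]
tool_rot: [0.179, 3.136, -0.0]
force: [-0.5, 0.3, -1.5]
width: 0.707
grip_force: 39.0
```

send_rows([
  [0,0,-0.001],
  [0,0,-0.001],
  [0,0,-0.001],
  [0,0,0],
], turn=[0,0,0,0])

```text
t: 9.3
position: [0.5648, -0.0759, 0.0256]
tool_rot: [-0.179, -3.136, 0.0]
force: [-0.1, 0.1, -1.2]
width: 0.715
grip_force: 39.0
```

send_rows([
  [0,0,-0.001],
  [0,0,-0.001],
  [0,0,0],
], turn=[0,0,0])

```text
t: 9.68
position: [0.5649, -0.0759, 0.0254]
tool_rot: [0.179, 3.136, 0.0]
force: [-4.0, 1.2, 15.7]
width: 0.71
grip_force: 40.7
```

On the floor. Releasing.

send_rows([
  [0,0,0.001],
  [0,0,0],
  [0,0,0],
  [0,0,0],
  [0,0,0],
], turn=[0,0,0,0,0], hand=0.9)

```text
t: 10.3
position: [0.5647, -0.0759, 0.0245]
tool_rot: [-0.179, -3.136, 0.0]
force: [-0.2, -1.0, -0.7]
width: 0.899
grip_force: 0.0
```

send_rows([
  [0,0,0.01],
  [0,0,0.03],
  [0,0,0.045],
  [0,0,0.06],
  [0,0,0.06],
  [0,0,0.05],
  [0,0,0.02],
  [0,0,0],
], turn=[0,0,0,0,0,0,0,0])

```text
t: 11.3
position: [0.5654, -0.0762, 0.3018]
tool_rot: [0.179, 3.133, -0.0]
force: [0.0, 0.0, -1.3]
width: 0.901
grip_force: 0.0
```

send_rows([
  [-0.02,0.05,0.02],
  [-0.02,0.06,0],
  [-0.01,0.06,0],
  [0,0.06,0],
  [0,0.05,0],
  [0,0,0],
], turn=[0,0,0,0,0,0], hand=0)

```text
t: 12.05
position: [0.5131, 0.2084, 0.3175]
tool_rot: [-0.166, -3.133, -0.001]
force: [0.4, -0.9, 0.6]
width: 0.005
grip_force: 0.0
```

Run:
```python
from h import *
st()
o=np.array([.5658,-.0738]); yaw=-.116; ex=np.array([np.cos(yaw),np.sin(yaw)]); ey=np.array([-ex[1],ex[0]])
for n in ("top","scene"):
    c,X=snap(n); cv2.imwrite(f"pics/{n}4.png",cv2.resize(c["frame"][:,:,::-1],(800,600)))
    hsv=cv2.cvtColor(c["frame"],cv2.COLOR_RGB2HSV); H,S,V=[hsv[...,i].astype(int) for i in range(3)]
    loc=np.stack([(X[...,:2]-o)@ex,(X[...,:2]-o)@ey,X[...,2]],-1)
    m=(H>100)&(H<118)&(S>150)&(V>80)&(abs(loc[...,0])<.09)&(abs(loc[...,1])<.078)&(X[...,2]<.2);p=loc[m];print(n,m.sum(),cv2.minAreaRect(p[:,:2].astype(np.float32)*1000) if len(p) else 0,np.percentile(p[:,2],[5,50,95]) if len(p) else 0)
    m=(loc[...,1]>.07)&(loc[...,1]<.26)&(abs(loc[...,0])<.03)&(X[...,2]>.06)&(X[...,2]<.3); q=loc[m]*1000
    k=np.unique((q[:,2]//20).astype(int))
    print([(int(i*20),q[q[:,2]//20==i,1].min().round(),q[q[:,2]//20==i,1].max().round()) for i in k])
    m=(X[...,1]>.12)&(X[...,1]<.4)&(X[...,0]>.5)&(X[...,2]>.03)&(loc[...,1]>.2); 
    q=X[m]; print(np.nanpercentile(q,[0,50,100],axis=0).round(3) if len(q) else 0)
```

```text
t 12.05 p [0.5131 0.2084 0.3175] yawY 83.93 z [-0.004  0.001 -1.   ] q [-0.5   0.32  0.1   1.48 -0.04  1.34  1.07] F [ 0.4 -0.9  0.6] w 0.005 g 0.0
top 1278 ((-0.3576507568359375, -0.8062896728515625), (65.32980346679688, 118.97980499267578), 89.4510726928711) [0.06138255 0.06536368 0.06897722]
[(60, np.float64(71.0), np.float64(78.0)), (80, np.float64(71.0), np.float64(85.0)), (100, np.float64(81.0), np.float64(92.0)), (120, np.float64(90.0), np.float64(101.0)), (140, np.float64(97.0), np.float64(107.0)), (160, np.float64(104.0), np.float64(117.0)), (180, np.float64(113.0), np.float64(123.0)), (200, np.float64(121.0), np.float64(134.0)), (220, np.float64(129.0), np.float64(149.0)), (240, np.float64(138.0), np.float64(149.0))]
[[0.5   0.12  0.03 ]
 [0.714 0.211 0.198]
 [0.72  0.4   0.553]]
scene 239 ((8.746845245361328, -18.791263580322266), (136.33645629882812, 41.10166931152344), 1.91213858127594) [0.01333686 0.06648549 0.06821627]
[]
[[0.5   0.285 0.03 ]
 [0.624 0.356 0.102]
 [0.715 0.396 0.186]]
```

View pics/top4.png

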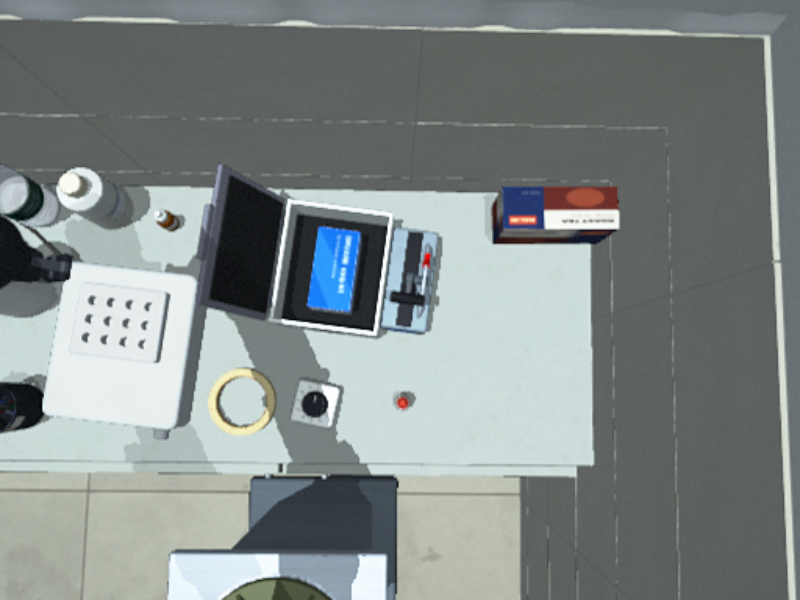

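The carton lies flat in the box, centred within 1 mm, its top at 0.065 (55 mm above the inner floor). The lid is at about 1.96 rad. Going behind the lid with the fingers shut.

send_rows([
  [0.025,-0.02,0],
  [0.025,-0.02,0],
  [0.025,-0.02,0],
  [0,-0.008,-0.03],
  [0,-0.01,-0.04],
  [0,-0.01,-0.022],
  [0,0,0],
  [0,0,0],
], turn=[0,0,0,0,0,0,0,0])

```text
t: 13.15
position: [0.5905, 0.1149, 0.2286]
tool_rot: [0.18, 3.135, 0.0]
force: [0.1, 0.2, 0.2]
width: -0.0
grip_force: 0.0
```

send_rows([
  [-0.002,-0.016,0],
  [-0.002,-0.016,0.001],
  [-0.002,-0.016,0.001],
  [-0.002,-0.016,0.001],
  [-0.002,-0.016,0.001],
  [-0.002,-0.016,0.001],
  [-0.001,0,0],
], turn=[0,0,0,0,0,0,0])

```text
t: 14.02
position: [0.577, 0.0174, 0.2329]
tool_rot: [0.183, 3.136, -0.001]
force: [-0.4, -0.0, 0.2]
width: -0.002
grip_force: 0.0
```

```bash
cat >> h.py <<'E'
o=np.array([.5658,-.0738]); yaw=-.116; ex=np.array([np.cos(yaw),np.sin(yaw)]); ey=np.array([-ex[1],ex[0]])
def L(X): return np.stack([(X[...,:2]-o)@ex,(X[...,:2]-o)@ey,X[...,2]],-1)
E
python3 - <<'E'
from h import *
s=st(); print(L(s["position"]))
c,X=snap("top"); q=L(X); m=(abs(q[...,0])<.085)&(q[...,1]>-.1)&(q[...,1]<.2)&(q[...,2]>.1)&(q[...,2]<.28); q=q[m]*1000
print([(int(i*20),q[q[:,2]//20==i,1].min().round(),q[q[:,2]//20==i,1].max().round()) for i in np.unique(q[:,2]//20)])
E
```

```text
t 14.03 p [0.577  0.0174 0.2329] yawY 83.33 z [ 0.    -0.001 -1.   ] q [-0.17  0.41  0.15  1.58 -0.07  1.15  1.45] F [-0.4 -0.   0.2] w -0.002 g 0.0
[0.00053853 0.09185781 0.23286585]
[(100, np.float64(81.0), np.float64(94.0)), (120, np.float64(89.0), np.float64(102.0)), (140, np.float64(-100.0), np.float64(110.0)), (160, np.float64(-98.0), np.float64(119.0)), (180, np.float64(112.0), np.float64(125.0)), (200, np.float64(120.0), np.float64(135.0)), (220, np.float64(128.0), np.float64(145.0)), (240, np.float64(139.0), np.float64(149.0)), (260, np.float64(81.0), np.float64(97.0))]
```

Run:
```python
from h import *
c,X=snap("top"); c2,X2=snap("scene")
a=cv2.resize(c["frame"][80:230,100:300],(400,300)); b=cv2.resize(c2["frame"][60:360,60:460],(400,300))
cv2.imwrite("pics/m5.png",np.hstack([a,b])[...,::-1])
```

```text
(no output)
```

View pics/m5.png

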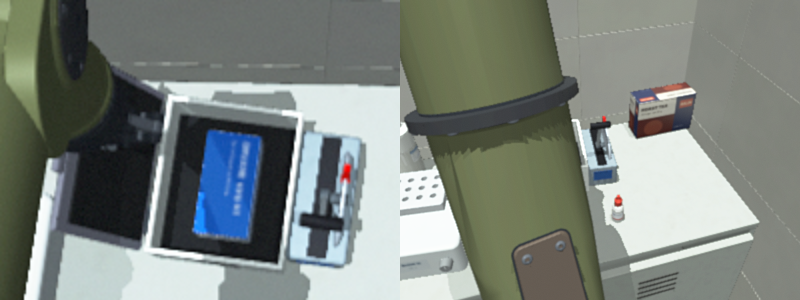

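The lid hasn't moved: in the left crop the fingers are at (145,130), on its inner side, so they passed over its edge. Checking the edge height in the earlier picture.

Run:
```python
from h import *
for n in ("top0","scene0"):
    X=np.load(n+".npz")["X"]; q=L(X)*1000
    for x0 in (-80,-60,-30,0,30,60,80):
        m=(abs(q[...,0]-x0)<8)&(q[...,1]>85)&(q[...,1]<190)&(q[...,2]>95); p=q[m]
        if len(p): i=p[:,2].argmax(); print(n,x0,p[i].round(),"leftmost",p[p[:,1].argmax()].round(), "fit slope",np.polyfit(p[:,2],p[:,1],1).round(3))
```

```text
top0 -80 [-81. 138. 237.] leftmost [-75. 145. 230.] fit slope [ 0.401 44.354]
top0 -60 [-54. 141. 237.] leftmost [-64. 144. 232.] fit slope [ 0.416 40.14 ]
top0 -30 [-29. 142. 247.] leftmost [-23. 148. 244.] fit slope [ 0.416 40.104]
top0 0 [ -3. 141. 246.] leftmost [  3. 149. 241.] fit slope [ 0.419 39.566]
top0 30 [ 28. 142. 247.] leftmost [ 26. 148. 244.] fit slope [ 0.417 39.872]
top0 60 [ 62. 142. 236.] leftmost [ 56. 145. 228.] fit slope [ 0.416 40.061]
top0 80 [ 86. 140. 237.] leftmost [ 80. 145. 230.] fit slope [ 0.409 42.128]
scene0 -80 [-82. 138. 235.] leftmost [-85. 144. 231.] fit slope [ 0.405 42.474]
scene0 -60 [-58. 140. 236.] leftmost [-66. 144. 232.] fit slope [ 0.42  38.597]
scene0 -30 [-26. 143. 246.] leftmost [-23. 148. 244.] fit slope [ 0.431 36.733]
scene0 0 [ -1. 143. 247.] leftmost [  2. 148. 243.] fit slope [ 0.422 38.238]
scene0 30 [ 30. 144. 246.] leftmost [ 25. 148. 244.] fit slope [ 0.419 38.545]
scene0 60 [ 63. 138. 236.] leftmost [ 67. 144. 232.] fit slope [ 0.417 38.974]
scene0 80 [ 80. 140. 234.] leftmost [ 81. 142. 234.] fit slope [ 0.424 38.127]
```

The lip top is at 0.246, so there were only about 15 mm of overlap and the fingertips slid over. Going back over and behind again, lower this time (z 0.20).

send_rows([
  [0,0,0.03],
  [0,0,0.03],
  [0.004,0.035,0.005],
  [0.004,0.035,0],
  [0.004,0.035,-0.01],
  [0,0,-0.04],
  [0,0,-0.048],
  [0,0,0],
], turn=[0,0,0,0,0,0,0,0])

```text
t: 15.18
position: [0.5865, 0.1251, 0.1965]
tool_rot: [-0.176, -3.129, 0.003]
force: [1.2, 0.1, 0.1]
width: 0.0
grip_force: 0.0
```

send_rows([
  [-0.002,-0.016,0],
  [-0.002,-0.016,0],
  [-0.002,-0.016,0],
  [-0.001,-0.008,0],
  [0,0,0],
], turn=[0,0,0,0,0])

```text
t: 15.8
position: [0.582, 0.0671, 0.2001]
tool_rot: [0.181, 3.136, -0.0]
force: [1.0, -0.6, 0.1]
width: -0.002
grip_force: 0.0
```

```bash
cat >> h.py <<'E'
def lid(save=None):
    s=st(); print("TCP loc",L(s["position"]).round(4))
    c,X=snap("top"); Q=L(X)*1000
    for x0 in (-70,-50,50,70):
        m=(abs(Q[...,0]-x0)<10)&(Q[...,1]>-120)&(Q[...,1]<170)&(Q[...,2]>92)&(Q[...,2]<265); q=Q[m]
        if len(q): i=q[:,2].argmax(); print(x0,len(q),"top",q[i].round(),"left",q[q[:,1].argmax()].round(),"right",q[q[:,1].argmin()].round())
    if save: cv2.imwrite(save,cv2.resize(c["frame"][80:230,100:300,::-1],(800,600)))
E
python3 -c "from h import *; lid()"
```

```text
t 15.8 p [0.582  0.0671 0.2001] yawY 83.38 z [ 0. -0. -1.] q [-0.24  0.45  0.13  1.61 -0.06  1.08  1.36] F [ 1.  -0.6  0.1] w -0.002 g 0.0
TCP loc [-2.000e-04  1.418e-01  2.001e-01]
-70 368 top [-74. 121. 243.] left [-64. 124. 237.] right [-69.  79.  96.]
-50 411 top [-56. 122. 243.] left [-44. 123. 237.] right [ -45. -120.  161.]
50 344 top [ 48. 117. 242.] left [ 54. 123. 239.] right [49. 79. 94.]
70 344 top [ 76. 120. 243.] left [ 67. 123. 237.] right [64. 78. 99.]
```

send_rows([
  [-0.0017,-0.0143,0],
  [-0.0017,-0.0143,0],
  [-0.0017,-0.0143,0],
  [-0.0019,-0.0166,0.0023],
  [-0.0019,-0.0166,0.0023],
  [-0.0019,-0.0162,-0.0025],
  [-0.0019,-0.0162,-0.0025],
  [0,0,0],
], turn=[0,0,0,0,0,0,0,0])

```text
t: 16.85
position: [0.5689, -0.0425, 0.199]
tool_rot: [-0.183, -3.136, 0.002]
force: [0.5, -0.3, -0.8]
width: 0.003
grip_force: 0.0
```

```bash
python3 -c "from h import *; lid()"
```

```text
t 16.85 p [ 0.5689 -0.0425  0.199 ] yawY 83.31 z [-0.001 -0.001 -1.   ] q [-0.07  0.42  0.15  1.66 -0.07  1.07  1.56] F [ 0.5 -0.3 -0.8] w 0.003 g 0.0
TCP loc [-0.0006  0.0315  0.199 ]
-70 244 top [-73.  17. 236.] left [-71.  83.  95.] right [-70.  12. 232.]
-50 284 top [-49.  15. 235.] left [-58.  82.  98.] right [ -44. -120.  156.]
50 28 top [ 46.  15. 235.] left [ 56.  19. 230.] right [ 47.  12. 231.]
70 67 top [ 70.  14. 236.] left [ 80.  31. 203.] right [ 62.  12. 229.]
```

send_rows([
  [-0.0018,-0.0157,-0.0065],
  [-0.0018,-0.0157,-0.0065],
  [-0.0016,-0.0138,-0.0118],
  [-0.0016,-0.0138,-0.0118],
  [-0.0011,-0.0098,-0.0158],
  [-0.0011,-0.0098,-0.0158],
  [-0.0006,-0.0055,-0.022],
  [0,0,0],
], turn=[0,0,0,0,0,0,0,0])

```text
t: 17.9
position: [0.5582, -0.1246, 0.1069]
tool_rot: [-0.18, -3.132, -0.0]
force: [-0.8, -0.5, -0.3]
width: -0.002
grip_force: 0.0
```

send_rows([
  [-0.0001,-0.001,-0.01],
  [-0.0001,-0.001,-0.008],
  [0,0,-0.004],
  [0,0,0],
], turn=[0,0,0,0])

```text
t: 18.4
position: [0.5594, -0.126, 0.0869]
tool_rot: [-0.178, -3.136, -0.0]
force: [-0.4, -0.7, -0.6]
width: -0.001
grip_force: 0.0
```

```bash
cat >> h.py <<'E'
def plate():
    c,X=snap("top"); Q=L(X)*1000
    hsv=cv2.cvtColor(c["frame"],cv2.COLOR_RGB2HSV)
    for y0 in (-80,-60,-40,0,40,70):
        m=(abs(Q[...,1]-y0)<6)&(abs(Q[...,0])<85)&(abs(Q[...,0])>55)&(Q[...,2]<200); print(y0,m.sum(),np.median(Q[m][:,2]).round(1) if m.any() else 0)
E
python3 -c "from h import *; st(); plate()"
```

```text
t 18.4 p [ 0.5594 -0.126   0.0869] yawY 83.49 z [-0.  0. -1.] q [ 0.09  0.55  0.14  1.8  -0.1   0.81  1.73] F [-0.4 -0.7 -0.6] w -0.001 g 0.0
-80 90 62.1
-60 47 115.6
-40 0 0
0 0 0
40 0 0
70 13 91.1
```

send_rows([
  [0,0,-0.004],
  [0,0,-0.004],
  [0,0,-0.004],
  [0,0,0],
], turn=[0,0,0,0])

```text
t: 18.95
position: [0.5592, -0.1261, 0.0746]
tool_rot: [-0.179, -3.136, -0.0]
force: [0.7, 0.3, -0.7]
width: 0.001
grip_force: 0.0
```

Run:
```python
from h import *
st(); plate()
c,X=snap("top"); c2,X2=snap("scene")
a=cv2.resize(c["frame"][100:250,130:330],(400,300)); b=cv2.resize(c2["frame"][120:270,130:330],(400,300))
cv2.imwrite("pics/m6.png",np.hstack([a,b])[...,::-1])
```

```text
t 18.95 p [ 0.5592 -0.1261  0.0746] yawY 83.48 z [-0.001  0.    -1.   ] q [ 0.09  0.56  0.14  1.81 -0.1   0.78  1.74] F [ 0.7  0.3 -0.7] w 0.001 g 0.0
-80 88 102.3
-60 48 102.8
-40 0 0
0 0 0
40 0 0
70 31 91.0
```

View pics/m6.png

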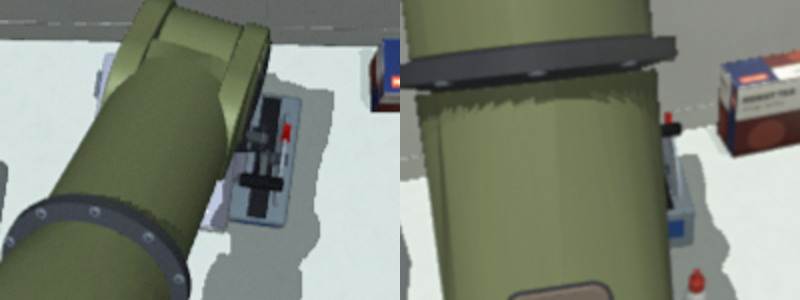

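The left crop shows the lid almost flat. The gripper (258,140) comes close to the lever (262,180), so I'll lift off, shift away from the lever and press there.

send_rows([
  [0,0,0.025],
  [0.004,0.032,0],
  [0,0,-0.015],
  [0,0,-0.012],
  [0,0,-0.005],
  [0,0,-0.003],
  [0,0,0],
], turn=[0,0,0,0,0,0,0])

```text
t: 19.98
position: [0.5634, -0.0947, 0.0649]
tool_rot: [-0.18, -3.136, 0.0]
force: [-0.5, 1.4, 0.4]
width: 0.0
grip_force: 0.0
```

```bash
python3 -c "from h import *; s=st(); print(L(s['position'])); plate()"
```

```text
t 19.98 p [ 0.5634 -0.0947  0.0649] yawY 83.44 z [-0. -0. -1.] q [ 0.04  0.57  0.13  1.82 -0.11  0.75  1.68] F [-0.5  1.4  0.4] w 0.0 g 0.0
[ 5.08809918e-05 -2.10500800e-02  6.48902621e-02]
-80 153 92.4
-60 144 93.6
-40 73 93.5
0 0 0
40 0 0
70 0 0
```

send_rows([
  [0,0,-0.003],
  [0,0,-0.003],
  [0,0,-0.003],
  [0,0,0],
], turn=[0,0,0,0])

```text
t: 20.52
position: [0.5643, -0.0946, 0.0616]
tool_rot: [0.179, 3.132, 0.001]
force: [-14.7, 2.4, 49.5]
width: 0.003
grip_force: 25.0
```

```bash
python3 -c "from h import *; s=st(); plate()"
```

```text
t 20.52 p [ 0.5643 -0.0946  0.0616] yawY 83.45 z [ 0.004  0.    -1.   ] q [ 0.04  0.57  0.13  1.83 -0.11  0.74  1.69] F [-14.7   2.4  49.5] w 0.003 g 25.0
-80 152 89.1
-60 141 90.6
-40 74 90.8
0 0 0
40 0 0
70 0 0
```

Lid at its stop (plate top 0.089–0.091, 49 N through the fingertips). Lifting off and heading above the lever bar.

send_rows([
  [0,0,0.01],
  [0,0,0.04],
  [0,0,0.05],
  [0,0,0.05],
  [0,0,0.05],
  [-0.01,0,0.02],
  [-0.02,0,0],
  [-0.02,-0.02,0],
], turn=[0,0,0,0,-0.17,-0.17,-0.17,-0.17])

```text
t: 21.58
position: [0.5134, -0.1128, 0.2762]
tool_rot: [1.218, 2.896, 0.002]
force: [0.0, -0.3, -0.6]
width: -0.002
grip_force: 0.0
```

send_rows([
  [0,-0.03,0],
  [0,-0.03,0],
  [0,0,0],
  [0,0,0],
  [0,0,0],
  [0,0,0],
  [0,0,0],
], turn=[-0.17,-0.17,-0.18,-0.18,-0.18,0,0], hand=0.6)

```text
t: 22.45
position: [0.5135, -0.1741, 0.276]
tool_rot: [-2.328, -2.109, 0.0]
force: [-0.8, -0.1, -0.5]
width: 0.603
grip_force: 0.0
```

Run:
```python
from h import *
s=st(); print(L(s['position'])); plate()
z=s["position"]
for n in ("top","scene"):
    c,X=snap(n); Q=L(X)*1000; f=c["frame"]; V=f.max(2)
    m=(abs(Q[...,0]+42)<70)&(abs(Q[...,1]+108)<45)&(Q[...,2]>170)&(Q[...,2]<330); q=Q[m]
    print(n,len(q),"lowest",np.sort(q[:,2])[:8].round() if len(q) else 0, q[q[:,2].argsort()[:4]].round() if len(q) else 0)
    hsv=cv2.cvtColor(f,cv2.COLOR_RGB2HSV); H,S=hsv[...,0],hsv[...,1]
    inb=(abs(Q[...,0])<100)&(Q[...,1]<-85)&(Q[...,1]>-145)&(Q[...,2]<170)
    b=Q[inb&(V<60)&(Q[...,2]>135)]; print("bar",len(b),np.median(b,0).round(1) if len(b) else 0)
    b=Q[inb&((H<10)|(H>170))&(S>120)&(Q[...,2]>95)]; print("tab",len(b),np.median(b,0).round(1) if len(b) else 0)
    cv2.imwrite(f"pics/{n}7.png",cv2.resize(f[60:300,120:440,::-1],(800,600)))
```

```text
t 22.45 p [ 0.5135 -0.1741  0.276 ] yawY -5.66 z [-0.  0. -1.] q [-0.1   0.36  0.56  1.6  -0.2   1.24  0.4 ] F [-0.8 -0.1 -0.5] w 0.603 g 0.0
[-0.04030046 -0.10564652  0.27598814]
-80 0 0
-60 0 0
-40 0 0
0 0 0
40 60 91.7
70 71 90.3
top 0 lowest 0 0
bar 0 0
tab 0 0
scene 156 lowest [309. 309. 309. 310. 310. 310. 310. 311.] [[ -73. -100.  309.]
 [ -15.  -98.  309.]
 [ -16. -100.  309.]
 [ -17. -101.  310.]]
bar 104 [ -46.6 -112.6  156.7]
tab 16 [  19.3 -133.1  125.4]
```

View pics/scene7.png

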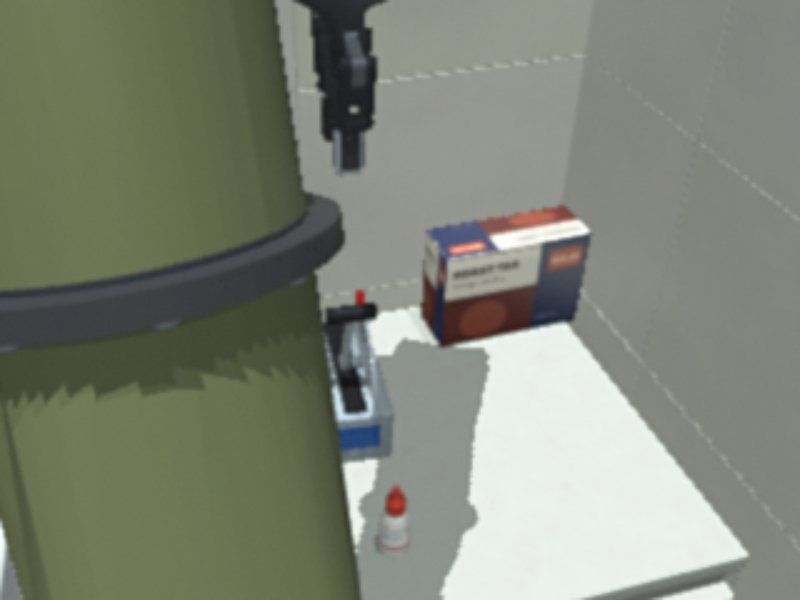

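The tips at (350,172) measure z 0.309 with the TCP at 0.276, so they really end about 33 mm behind the reported TCP at this opening (about 26 mm when shut). That explains the earlier slide. I'll plan the bar pinch with this: tips about 10 mm below the bar's centre, TCP z about 0.113.

send_rows([
  [-0.001,-0.002,-0.03],
  [0,0,-0.04],
  [0,0,-0.04],
  [0,0,-0.03],
  [0,0,-0.015],
  [0,0,-0.008],
  [0,0,0],
], turn=[-0.017,0,0,0,0,0,0])

```text
t: 23.48
position: [0.5128, -0.1764, 0.1134]
tool_rot: [2.35, 2.084, 0.0]
force: [-0.5, -1.0, -0.3]
width: 0.598
grip_force: 0.0
```

send_rows([
  [0,0,0],
  [0,0,0],
  [0,0,0],
  [0,0,0],
  [0,0,0],
], turn=[0,0,0,0,0], hand=0, newtons=20)

```text
t: 24.1
position: [0.513, -0.1764, 0.1139]
tool_rot: [2.35, 2.084, 0.001]
force: [-0.9, 1.1, 5.1]
width: 0.18
grip_force: 19.1
```

Run:
```python
from h import *
s=st(); print(L(s['position']))
```

```text
t 24.1 p [ 0.513  -0.1764  0.1139] yawY -6.87 z [ 0.001 -0.    -1.   ] q [-0.04  0.51  0.49  1.85 -0.31  0.86  0.49] F [-0.9  1.1  5.1] w 0.18 g 19.1
[-0.04057816 -0.10803401  0.11386947]
```

send_rows([
  [0.0125,-0.0015,0.0046],
  [0.0139,-0.0016,0.003],
  [0.0139,-0.0016,0.001],
  [0.0139,-0.0016,-0.001],
  [0.0109,-0.0013,-0.0022],
  [0.0055,-0.0006,-0.0016],
  [0,0,0],
  [0,0,0],
], turn=[0,0,0,0,0,0,0,0])

```text
t: 25.1
position: [0.5831, -0.1846, 0.1165]
tool_rot: [2.351, 2.084, -0.0]
force: [-0.9, -2.2, -3.5]
width: 0.18
grip_force: 20.3
```

Run:
```python
from h import *
s=st(); print(L(s['position']))
for n in ("top","scene"):
    c,X=snap(n); Q=L(X)*1000; f=c["frame"]
    hsv=cv2.cvtColor(f,cv2.COLOR_RGB2HSV); H,S=hsv[...,0],hsv[...,1]
    inb=(abs(Q[...,0])<100)&(Q[...,1]<-120)&(Q[...,1]>-145)&(Q[...,2]<170)
    b=Q[inb&((H<10)|(H>170))&(S>120)&(Q[...,2]>95)]; print("tab",len(b),np.median(b,0).round(1) if len(b) else 0)
```

```text
t 25.1 p [ 0.5831 -0.1846  0.1165] yawY -6.89 z [ 0. -0. -1.] q [-0.03  0.6   0.48  1.66 -0.33  0.96  0.46] F [-0.9 -2.2 -3.5] w 0.18 g 20.3
[ 0.03002112 -0.10802138  0.11651582]
tab 25 [  18.4 -133.9  117.8]
tab 25 [  17.4 -133.2  119.7]
```

send_rows([
  [0,0,0],
  [0,0,0],
  [0,0,0],
  [0,0,0.03],
  [0,0,0.05],
  [0,0,0.05],
  [0,0,0.03],
  [0,0,0],
], turn=[0,0,0,0,0,0,0,0], hand=0.6)

```text
t: 26.2
position: [0.5842, -0.1851, 0.2797]
tool_rot: [2.347, 2.081, 0.005]
force: [0.1, -0.0, -0.1]
width: 0.603
grip_force: 0.0
```

send_rows([
  [-0.02,0.05,0],
  [-0.02,0.06,0],
  [-0.02,0.06,0],
  [-0.02,0.06,0],
  [-0.02,0.06,0],
  [-0.02,0.06,0],
  [0,0.03,0],
  [0,0,0],
], turn=[0,0,0,0,0,0,0,0])

```text
t: 27.2
position: [0.463, 0.1951, 0.2755]
tool_rot: [-2.344, -2.09, 0.002]
force: [1.0, -0.5, -0.2]
width: 0.601
grip_force: 0.0
```

Run:
```python
from h import *
s=st(); out=[]
for n in ("top","scene"):
    c,X=snap(n); np.savez(n+"8.npz",X=X,**c); Q=L(X)*1000; f=c["frame"]; V=f.max(2)
    hsv=cv2.cvtColor(f,cv2.COLOR_RGB2HSV); H,S=hsv[...,0],hsv[...,1]
    inb=(abs(Q[...,0])<100)&(Q[...,1]<-85)&(Q[...,1]>-150)&(Q[...,2]<175)
    red=inb&((H<10)|(H>170))&(S>120)&(Q[...,2]>85); bar=inb&(V<70)&(Q[...,2]>140)
    for nm,m,r in (("tab",red,0),("bar",bar,0)):
        b=Q[m]; print(n,nm,len(b),np.median(b,0).round(1),b.min(0).round(),b.max(0).round(),"ang",np.arctan2(b[:,0],b[:,2]-60).mean().round(3))
    # lid
    for y0 in (-90,-70,-40,0,40,70):
        m=(abs(Q[...,1]-y0)<6)&(abs(Q[...,0])<80)&(Q[...,2]<200); print(y0,m.sum(),np.median(Q[m][:,2]).round(1) if m.any() else 0)
    v,u=np.nonzero(red); v0,u0=int(v.mean()),int(u.mean()); out.append(cv2.resize(f[v0-33:v0+42,u0-25:u0+25],(400,600),interpolation=cv2.INTER_CUBIC))
cv2.imwrite("pics/m8.png",np.hstack(out)[...,::-1])
```

```text
t 27.2 p [0.463  0.1951 0.2755] yawY -6.56 z [-0.002 -0.    -1.   ] q [-0.79  0.28  0.47  1.69 -0.13  1.2  -0.41] F [ 1.  -0.5 -0.2] w 0.601 g 0.0
top tab 29 [  19.6 -133.2  119.5] [  13. -138.  105.] [  26. -129.  130.] ang 0.32
top bar 153 [  28.6 -113.3  161.4] [  22. -136.  154.] [ 38. -91. 167.] ang 0.279
-90 365 63.7
-70 382 90.6
-40 388 91.3
0 383 91.7
40 384 91.5
70 391 90.5
scene tab 30 [  17.6 -132.8  122. ] [  12. -137.   98.] [  31. -128.  129.] ang 0.291
scene bar 86 [  22.7 -112.7  159.9] [  19. -132.  153.] [ 28. -92. 165.] ang 0.226
-90 306 60.5
-70 222 91.5
-40 211 92.5
0 218 92.4
40 144 92.4
70 0 0
```

View pics/m8.png

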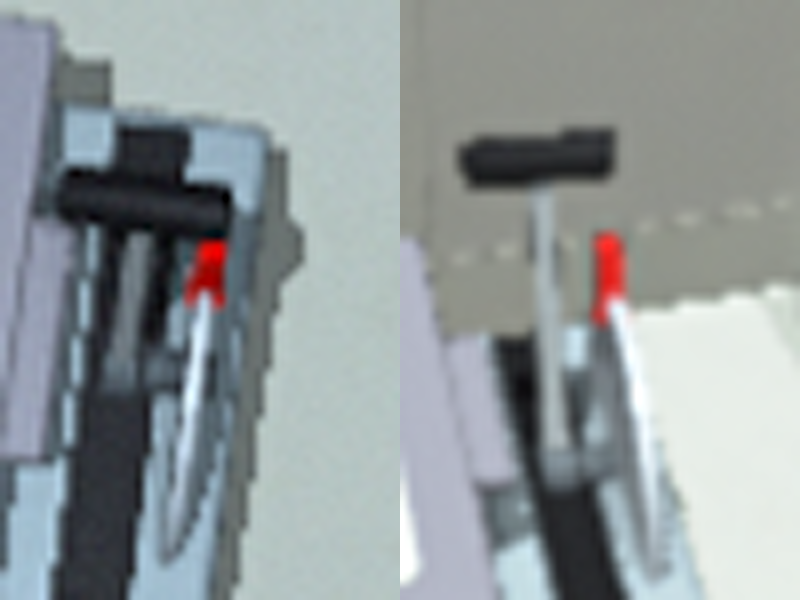

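Left crop: bar (145,200), tab (205,270). Right crop: bar (535,157), tab (608,275). The lid is flat at 0.091 throughout. Now comparing lever and tab by casting the blob centroids onto their own planes.

Run:
```python
from h import *
for tag in ("0","8"):
  for n,ob in (("top",[.5665,-.0739]),("scene",[.5631,-.0734])):
    c=np.load(n+tag+".npz"); Q=L(c["X"])*1000; f=c["frame"]; V=f.max(2); hsv=cv2.cvtColor(f,cv2.COLOR_RGB2HSV); H,S=hsv[...,0],hsv[...,1]
    sm=lambda m,k:m.astype(np.uint8)
    near=cv2.dilate(((abs(Q[...,0])<100)&(Q[...,1]<-85)&(Q[...,1]>-150)&(Q[...,2]<175)&(Q[...,2]>85)).astype(np.uint8),np.ones((3,3)))>0
    red=near&((H<12)|(H>168))&(S>100)
    bar=(abs(Q[...,0])<100)&(Q[...,1]<-85)&(Q[...,1]>-150)&(Q[...,2]>138)&(V<80)&(Q[...,2]<175)
    for nm,m,py in (("bar",bar,-.113),("tab",red,-.133)):
        k,l,s,ce=cv2.connectedComponentsWithStats(m.astype(np.uint8),connectivity=8); i=1+s[1:,4].argmax()
        for oo,w in ((o,"common"),(np.array(ob),"own")):
            pts=[]
            vs,us=np.nonzero(l==i)
            for u,v in [ce[i]]+list(zip(us,vs)):
                C,d=ray(c,u,v); t=(py-(C[:2]-oo)@ey)/(d[:2]@ey); P=C+t*d; pts.append([(P[:2]-oo)@ex,P[2]-.06])
            pts=np.array(pts); a=np.arctan2(pts[:,0],pts[:,1]); r=np.hypot(*pts.T)
            print(tag,n,nm,w,s[i,4],"cent x,z",(pts[0]*1000).round(1),"ang %.3f r %.3f"%(a[0],r[0]),"r range",r[1:].min().round(3),r[1:].max().round(3))
```

```text
0 top bar common 145 cent x,z [-63.6 312. ] ang -0.201 r 0.318 r range 0.029 51.704
0 top bar own 145 cent x,z [-63.8 307.9] ang -0.204 r 0.314 r range 0.032 51.961
0 top tab common 34 cent x,z [15.1 92.2] ang 0.162 r 0.093 r range 0.032 0.246
0 top tab own 34 cent x,z [14.5 91.4] ang 0.157 r 0.093 r range 0.032 0.245
0 scene bar common 144 cent x,z [-41.8  93.6] ang -0.420 r 0.102 r range 0.041 0.237
0 scene bar own 144 cent x,z [-39.5  93.9] ang -0.398 r 0.102 r range 0.042 0.235
0 scene tab common 23 cent x,z [20.5 64.2] ang 0.310 r 0.067 r range 0.056 0.083
0 scene tab own 23 cent x,z [22.8 64.5] ang 0.340 r 0.068 r range 0.058 0.083
8 top bar common 154 cent x,z [ 14.3 183.2] ang 0.078 r 0.184 r range 0.053 95.856
8 top bar own 154 cent x,z [ 14.4 178.5] ang 0.081 r 0.179 r range 0.05 96.338
8 top tab common 33 cent x,z [17.5 71.3] ang 0.240 r 0.073 r range 0.032 0.246
8 top tab own 33 cent x,z [16.9 70.5] ang 0.235 r 0.073 r range 0.032 0.245
8 scene bar common 102 cent x,z [ 22.5 101. ] ang 0.220 r 0.103 r range 0.09 0.203
8 scene bar own 102 cent x,z [ 24.7 101.3] ang 0.239 r 0.104 r range 0.092 0.202
8 scene tab common 36 cent x,z [21.8 57. ] ang 0.366 r 0.061 r range 0.044 0.083
8 scene tab own 36 cent x,z [24.1 57.3] ang 0.398 r 0.062 r range 0.045 0.083
```

Run:
```python
from h import *
for tag in ("0","8"):
  for n,ob in (("top",[.5665,-.0739]),("scene",[.5631,-.0734])):
    c=np.load(n+tag+".npz"); Q=L(c["X"])*1000; f=c["frame"]; V=f.max(2); hsv=cv2.cvtColor(f,cv2.COLOR_RGB2HSV); H,S=hsv[...,0],hsv[...,1]
    g=(abs(Q[...,0])<100)&(Q[...,1]<-85)&(Q[...,1]>-145)&(Q[...,2]<175)
    red=g&((H<12)|(H>168))&(S>100)&(Q[...,2]>98)&(Q[...,1]<-122); bar=g&(Q[...,2]>142)&(V<90)
    for nm,m,r0 in (("bar",bar,.1),("tab",red,None)):
        l=cv2.connectedComponents(m.astype(np.uint8))[1]; i=np.bincount(l[l>0]).argmax(); vs,us=np.nonzero(l==i); q=Q[l==i]
        rc=np.hypot(q[:,0],q[:,2]-60); r=r0 or np.median(rc)/1000
        for oo,w in ((o,"common"),(np.array(ob),"own")):
            C,d=ray(c,us.mean(),vs.mean()); a=np.array([(C[:2]-oo)@ex,C[2]-.06]); b=np.array([d[:2]@ex,d[2]])
            ts=np.roots([b@b,2*a@b,a@a-r*r]); ts=ts.real; t=min(ts); P=a+t*b; y=(C+t*d-np.r_[oo,0])[:2]@ey
            print(tag,n,nm,w,len(us),"r %.3f ang %.3f y %.3f"%(r,np.arctan2(*P),y),"imag" if np.iscomplex(np.roots([b@b,2*a@b,a@a-r*r])).any() else "", "miss",)
```

```text
0 top bar common 149 r 0.100 ang -0.401 y -0.114  miss
0 top bar own 149 r 0.100 ang -0.408 y -0.114  miss
0 top tab common 31 r 0.064 ang 0.323 y -0.133  miss
0 top tab own 31 r 0.064 ang 0.311 y -0.133  miss
0 scene bar common 144 r 0.100 ang -0.404 y -0.113  miss
0 scene bar own 144 r 0.100 ang -0.385 y -0.113  miss
0 scene tab common 22 r 0.069 ang 0.272 y -0.133  miss
0 scene tab own 22 r 0.069 ang 0.345 y -0.133  miss
8 top bar common 155 r 0.100 ang 0.304 y -0.113  miss
8 top bar own 155 r 0.100 ang 0.296 y -0.113  miss
8 top tab common 31 r 0.062 ang 0.321 y -0.133  miss
8 top tab own 31 r 0.062 ang 0.308 y -0.133  miss
8 scene bar common 124 r 0.100 ang 0.297 y -0.114  miss
8 scene bar own 124 r 0.100 ang 0.353 y -0.114  miss
8 scene tab common 35 r 0.063 ang 0.266 y -0.132  miss
8 scene tab own 35 r 0.063 ang 0.344 y -0.133  miss
```

In the same view, lever and tab agree to about 0.015 rad (top 0.304 vs 0.321, scene 0.353 vs 0.344). The lid is flat and the arm is clear, so I'm handing in.

```bash
python3 -c "
from h import *
print(arm.job_done())"
```

```text
the job is handed in; nothing more can be done
None
```

The carton lies flat in the dry-storage box, the lid is shut, and the vent lever was then set to the red tab (within about 0.02 rad by camera); the job is handed in at about 27 s, with no verdict returned.

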